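# Sort the spanners, the tin and the stick into their trays

## Task

Clear up the saw table by sorting the loose things into the three shallow trays: both spanners go in the blue tray, side by side and neither on top of the other, the tall red-lidded tin goes upright in the yellow tray, and the square wooden stick goes in the green tray. Everything must lie flat on the floor of its tray, inside the walls. Leave the teal knob and the reddish-brown wooden block where they are.

Things in the scene. Friction and masses are not known exactly. Their poses are not given: they have to be found in the camera images.
- black_spanner: small black combination spanner lying flat, 105 mm long (its y), 32 mm wide at both ends, 9 mm high; the straight shank between the ends is 14 mm wide, 50 mm long and spans heights 2 to 8 mm. Origin at its middle, on its underside; y along the length, z up. About 110 g
- bright_spanner: larger pale bright-metal combination spanner lying flat, 135 mm long (its y), 32 mm wide at both ends, 9 mm high; the straight shank is 14 mm wide, 80 mm long and spans heights 2 to 8 mm. Origin at its middle, on its underside; y along the length, z up. About 110 g
- tall_tin: round pale tin with a red lid (fixed), standing upright; 50 mm high, body 44 mm across, the lid (top 8 mm) 46 mm across. Origin at the centre of its underside; z up. About 110 g
- wood_stick: square light-brown wooden stick lying flat, 16 x 120 x 16 mm. Origin at the centre of its underside; y along the length, z up. About 20 g
- blue_tray: fixed shallow blue metal tray for the two spanners; open on top, outside 128 mm (x) by 163 mm (y), 12 mm high with a bright rim (13 mm), walls 4 mm thick, so 120 x 155 mm inside; its floor is 4 mm thick. Origin at the centre of its underside, on the table; x across its short side, y along its long side, z up. All three trays have the same shape and lie on the right of the fence
- yellow_tray: fixed shallow yellow metal tray for the tin; open on top, outside 128 mm (x) by 163 mm (y), 12 mm high with a bright rim (13 mm), walls 4 mm thick, so 120 x 155 mm inside; its floor is 4 mm thick. Origin at the centre of its underside, on the table; x across its short side, y along its long side, z up. All three trays have the same shape and lie on the right of the fence
- green_tray: fixed shallow green metal tray for the wooden stick; open on top, outside 128 mm (x) by 163 mm (y), 12 mm high with a bright rim (13 mm), walls 4 mm thick, so 120 x 155 mm inside; its floor is 4 mm thick. Origin at the centre of its underside, on the table; x across its short side, y along its long side, z up. All three trays have the same shape and lie on the right of the fence
- knob_cap: bystander, leave alone: loose teal plastic knob, 50 x 52 mm, 37 mm high. Origin at the centre of its underside
- red_block: bystander, leave alone: loose reddish-brown wooden block, 42 x 70 mm, 30 mm high. Origin at the centre of its underside. Also about, all fixed: the saw's rip fence, 58 mm high, straight ahead of the robot along x between y = -0.06 and 0.035; and a clamp whose post stands at x 0.48, y 0.175, its red lever rising from there, away from the robot and to the left, to x 0.58, y 0.33, where it is 0.14 m high
Not all that is in view belongs to the job. What is meant by the wood_stick is not orange, and is the larger of those in its own colour.

How it is judged:
By the outcome, as a careful person would: the job done as asked, in the order asked, and still so for the second after the job is handed in, with the robot touching nothing.
It also fails if it takes over 109 s, if anything falls off the work surface, if the arm or the gripper's body presses on something with over 40 N, if the wrist force passes 120 N, or if a joint passes its speed limit or range.

## Robot

A 6-joint arm with a two-finger parallel gripper is mounted at the origin on a cart in front of the work surface, level with it; the furniture and walls round the work are solid. World frame = base frame: x ahead of the robot, y to its left, z up, the work surface at z = 0. Lengths are in m, angles in rad, forces in N, time in s.
With the tool pointing down it reaches from about 0.225 to 0.875 m from the base axis. Payload 3.4 kg.
Tool frame: the origin (TCP) lies between the finger pads; the fingertips stand 8 mm ahead of it and the grasp point (between the pads) lies 11 mm behind it; z points along the fingers, y is the line along which they close (so a half turn about z gives the same grasp; the last joint's range is limited). The gripper opens to 85 mm and grips with 20 to 120 N. Pads are 22 mm wide; open, the fingers measure 114 mm over their backs; the gripper's body (76 mm by 85 mm) begins 54 mm behind the grasp point. The pads swing forward as they close: fully open they stand 13 mm farther back than shut.
Start: joints at [-1.284, 0.276, 1.505, -0, 1.361, -0.121], TCP at [0.228, -0.528, 0.239] pointing down, gripper open.
Joint ranges: [-2.89, 2.89], [-0.75, 2.08], [0.22, 2.7], [-1.18, 4.32], [0.11, 2.71], [-2.7, 2.7]. Speed limits (rad/s): [2.57, 2.57, 3.14, 3.14, 3.14, 3.14].

## Interface

Orientations are given as a unit quaternion [w, x, y, z].
In Python, from rig import manip gives the robot as it stands.
- The arm moves only by the tool move_arm, never from a script. Its argument "deltas" is a list that holds one entry, the list of rows, each a list of 5 numbers: the shift along the tool's x, y, z normalised to -1 to 1, where 1 is 80 cm, then the turn about the tool's z normalised to -1 to 1, where 1 is 120 degrees, then the closure, from -1 (fully open) to 1 (shut). In form: [[[tx, ty, tz, twist, grip], ...]]. A call has 1 to 12 rows; each row is the pose to reach, as a shift and turn from the pose commanded when the call began, along the tool's axes at that moment; what a row does not reach only later rows make up. A row lasts 1/10 s, in which the tool goes at most 50 mm and 8.59 degrees, less where a joint would pass 70% of its speed; a pose out of reach is approached as far as the arm can. A call with a number of a shift or a turn outside -1 to 1 is refused whole. A call with a gripper value outside its range is refused whole. The fingers move at their own pace and stop on an object; "squeeze" is the grip in N (left out, the last holds). Time passes only in rows, so rows that repeat a pose let the fingers close. It gives the time, the measured TCP pose, the force, the opening and the grip force at its end, in the units of the state.
- manip.get_state(): the state, without advancing time (a new reading comes with each control period).
- manip.get_image(name): name is "scene" or "side" or "wrist"; returns the picture (384x512x3 uint8, red, green, blue); there is no depth.
- manip.camera_params(name): a dict with "fx", "fy", "cx", "cy" (pixels), "R" (3x3) and "t" (3): a world point X has camera coordinates R X + t; the wrist camera has in their place "tool_from_camera" (4x4, takes a point from camera to tool coordinates, whose origin is the TCP and whose axes are the flange's). Camera axes: x right, y down, z forward; pixel columns grow to the right and rows downward; lengths in m; the calibration is good to about 2 mm. A picture is of the moment at which its call begins: read the wrist's pose just before it. camera_params takes no time and is no camera call.
- manip.sign_off(): hands the job in; it is judged then, once.
The state is a dict: "clock": time; "qpos": joint angles; "qd": joint speeds; "effort": joint torques, N m; "position": TCP position; "ee_rot": TCP orientation; "contact_force": force on the tool from outside, world axes, zero at the start; "moment": the same for the moment, N m; "width": finger opening in m; "gripper_force": force on a finger pad.
Only numpy, scipy, OpenCV 4.12 (cv2) and the standard library are available. Lean on these libraries where they do the work, as an engineer would, in place of code of your own. Each camera call takes 0.05 s, during which the arm holds its last target. There are 200 camera calls.

## Working session

There is one attempt and no reset: what is moved stays moved. The work goes in short steps, Python scripts to look and compute and a tool call to move; the robot and the scene stay as the last step left them, time stands still between calls to the robot, and variables do not carry over. Pictures are saved under pics/ and viewed, at most 14 in all, crops included, and the job is handed in when it is done.

Besides the shell and the picture viewer there is one more tool, called as name(argument=value, ...), one argument or row to a line, values as JSON. move_arm: Moves the arm, as the interface text tells. Scaled input: -1 to 1 covers 80 cm each way for a shift and 120 degrees each way for a turn. Its arguments: {"type":"object","properties":{"deltas":{"type":"array","items":{"type":"array","items":{"type":"array","items":{"type":"number","minimum":-1,"maximum":1}}}},"squeeze":{"type":"number"}},"required":["deltas"]}

```bash
mkdir -p pics; ls; python3 - <<'E'
from rig import manip
import cv2
print(manip.get_state())
for n in ["scene","side"]:
    cv2.imwrite(f"pics/{n}0.png",cv2.cvtColor(manip.get_image(n),cv2.COLOR_RGB2BGR)); print(n,manip.camera_params(n))
print(manip.camera_params("wrist"))
a=cv2.imread("pics/scene0.png")
cv2.imwrite("pics/scene0b.png",cv2.resize(a,(800,600),interpolation=cv2.INTER_CUBIC))
E
```

```text
pics
{'clock': 0.0, 'qpos': array([-1.28402340e+00,  2.76583855e-01,  1.50611578e+00,  1.57403247e-05,
        1.36072416e+00, -1.20992260e-01]), 'qd': array([ 0.00221335, -0.00119447,  0.00125955,  0.00152633, -0.00133357,
       -0.00024955]), 'effort': array([ 1.37004445e-03, -4.16758347e+01, -2.45805466e+01,  1.56638480e-04,
        1.10802168e-02,  1.07920721e-05]), 'position': array([ 0.22787889, -0.52735647,  0.23845298]), 'ee_rot': array([-9.13062554e-04,  9.79287764e-01,  2.02471322e-01, -6.81357208e-05]), 'contact_force': array([-0.39233079, -0.04751886, -0.25529398]), 'moment': array([ 0.03179404,  0.00429612, -0.00622983]), 'gripper_force': 0.0, 'width': 0.08558308432993265}
scene {'fx': 424.69170653631403, 'fy': 424.69170653631403, 'cx': 259.74849890551167, 'cy': 182.85853904244132, 'R': array([[-0.8865089 , -0.462369  ,  0.0178012 ],
       [-0.24623179,  0.43883425, -0.86417267],
       [ 0.39175488, -0.77047998, -0.50288042]]), 't': array([0.46116871, 0.15662804, 0.91422407])}
side {'fx': 351.5445901657907, 'fy': 351.5445901657907, 'cx': 251.4654760521708, 'cy': 192.3256250600882, 'R': array([[ 0.87586197, -0.48234934, -0.0143152 ],
       [-0.20538403, -0.34576921, -0.91556597],
       [ 0.43667289,  0.80484953, -0.40191295]]), 't': array([-0.470067  ,  0.14570827,  0.74171607])}
{'fx': 317.97377915655983, 'fy': 317.97377915655983, 'cx': 248.66333354196604, 'cy': 188.7980921064441, 'tool_from_camera': array([[-1.71280146e-04, -9.64903007e-01, -2.62606468e-01,
         6.72591941e-02],
       [ 9.99999961e-01, -1.07867223e-04, -2.55891378e-04,
         1.51929632e-03],
       [ 2.18583729e-04, -2.62606502e-01,  9.64902989e-01,
        -1.34092885e-01],
       [ 0.00000000e+00,  0.00000000e+00,  0.00000000e+00,
         1.00000000e+00]])}
```

View pics/scene0b.png

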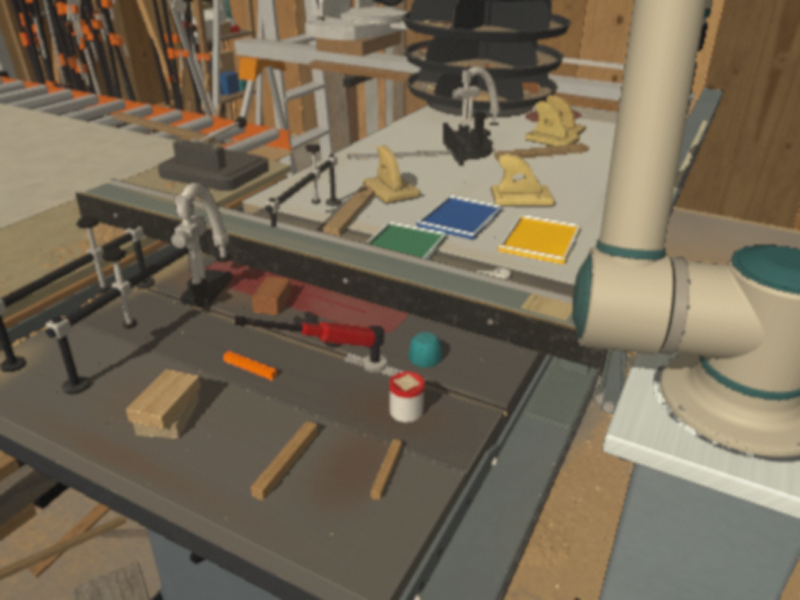

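View pics/side0.png

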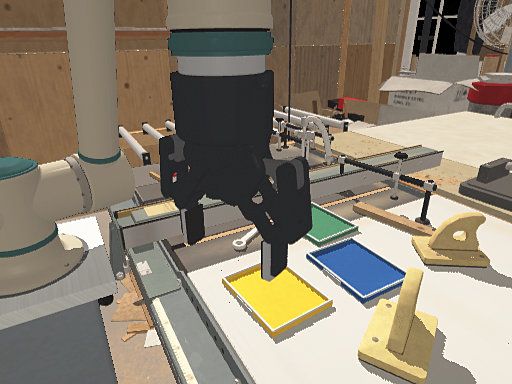

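The scene picture, enlarged by 1.5625, shows:
- the tin at (407,397) and the knob at (425,350)
- light-brown sticks at (285,460), the larger, and (387,468), the smaller
- an orange stick at (250,365) and the red block at (272,295)
- something bright at (365,362), under the clamp
- a bright spanner end at (495,272), behind the fence; in the side picture it is at (258,232)

The trays lie on the far side of the fence.

```bash
cat > h.py <<'E'
from rig import manip
import numpy as np, cv2
from scipy.spatial.transform import Rotation as Ro
def pose():
    s=manip.get_state(); q=s["ee_rot"]
    T=np.eye(4); T[:3,:3]=Ro.from_quat([q[1],q[2],q[3],q[0]]).as_matrix(); T[:3,3]=s["position"]; return T
def cam(n,T=None):
    p=manip.camera_params(n); K=np.array([[p["fx"],0,p["cx"]],[0,p["fy"],p["cy"]],[0,0,1]])
    if n=="wrist":
        W=T@p["tool_from_camera"]; return K,W[:3,:3],W[:3,3]
    return K,p["R"].T,-p["R"].T@p["t"]
def px(c,uv,z=0.):
    K,R,o=c; uv=np.atleast_2d(uv).astype(float)
    d=(R@np.linalg.inv(K)@np.c_[uv,np.ones(len(uv))].T).T
    return o+d*((z-o[2])/d[:,2])[:,None]
def proj(c,X):
    K,R,o=c; v=(np.atleast_2d(X)-o)@R@K.T; return v[:,:2]/v[:,2:]
def shot(name,n="wrist",crop=None,scale=1):
    T=pose(); im=cv2.cvtColor(manip.get_image(n),cv2.COLOR_RGB2BGR); np.save(f"pics/{name}.npy",T); cv2.imwrite(f"pics/{name}_full.png",im)
    if crop: u0,v0,u1,v1=crop; im=im[v0:v1,u0:u1]
    cv2.imwrite(f"pics/{name}.png",cv2.resize(im,None,fx=scale,fy=scale,interpolation=cv2.INTER_CUBIC)); return cam(n,T)
def go(xyz,yaw_y=None):
    """normalised row to bring TCP to xyz; yaw_y = world angle (rad) the tool y axis should have (mod pi)"""
    T=pose(); d=T[:3,:3].T@(np.array(xyz)-T[:3,3])/.8
    tw=0
    if yaw_y is not None:
        a=np.arctan2(T[1,1],T[0,1]); e=-(yaw_y-a)  # tool z down: positive twist lowers world yaw
        e=(e+np.pi/2)%np.pi-np.pi/2; tw=e/np.radians(120)
    return np.round(d,4),round(tw,4)
E
python3 - <<'E'
from h import *
a=cv2.imread("pics/scene0.png"); b=cv2.imread("pics/side0.png")
c=cam("scene"); s=1.5625
f=lambda l,z:print(np.round(px(c,np.array(l)/s,z),3).tolist())
print("bigstick ends");f([(258,492),(314,426)],.016)
print("small");f([(377,492),(396,443)],.016)
print("tin lid");f([(407,383)],.05)
print("bright");f([(345,358),(400,372)],.009);print("bright2");f([(480,272),(508,274)],.009)
print("knob, block");f([(425,358),(272,300)],.0)
print("trays corners b,y,g");f([(419,217),(440,197),(502,203),(480,236)],.013);f([(501,245),(515,216),(579,223),(569,261)],.013);f([(369,240),(388,222),(445,233),(430,255)],.013)
cs=cam("side")
print("side yellow, blue, green");
for l in ([(222,283),(273,261),(331,305),(276,331)],[(306,254),(354,238),(411,276),(361,298)],[(357,231)]): print(np.round(px(cs,l,.013),3).tolist())
print("spanner side",np.round(px(cs,[(240,243),(285,212)],.009),3).tolist())
i1=cv2.resize(a[195:335,140:300],(640,560),interpolation=cv2.INTER_CUBIC); cv2.imwrite("pics/c1.png",i1)
E
```

```text
bigstick ends
[[0.467, 0.458, 0.016], [0.473, 0.34, 0.016]]
small
[[0.351, 0.395, 0.016], [0.369, 0.317, 0.016]]
tin lid
[[0.391, 0.246, 0.05]]
bright
[[0.52, 0.192, 0.009], [0.434, 0.183, 0.009]]
bright2
[[0.446, -0.146, 0.009], [0.399, -0.163, 0.009]]
knob, block
[[0.423, 0.125, 0.0], [0.721, 0.103, 0.0]]
trays corners b,y,g
[[0.645, -0.298, 0.013], [0.652, -0.418, 0.013], [0.519, -0.455, 0.013], [0.499, -0.276, 0.013]]
[[0.448, -0.259, 0.013], [0.47, -0.403, 0.013], [0.342, -0.436, 0.013], [0.314, -0.259, 0.013]]
[[0.681, -0.152, 0.013], [0.689, -0.243, 0.013], [0.565, -0.254, 0.013], [0.55, -0.154, 0.013]]
side yellow, blue, green
[[0.318, -0.284, 0.013], [0.436, -0.272, 0.013], [0.453, -0.429, 0.013], [0.342, -0.431, 0.013]]
[[0.509, -0.285, 0.013], [0.64, -0.288, 0.013], [0.634, -0.442, 0.013], [0.509, -0.441, 0.013]]
[[0.668, -0.268, 0.013]]
spanner side [[0.413, -0.173, 0.009], [0.583, -0.097, 0.009]]
```

View pics/c1.png

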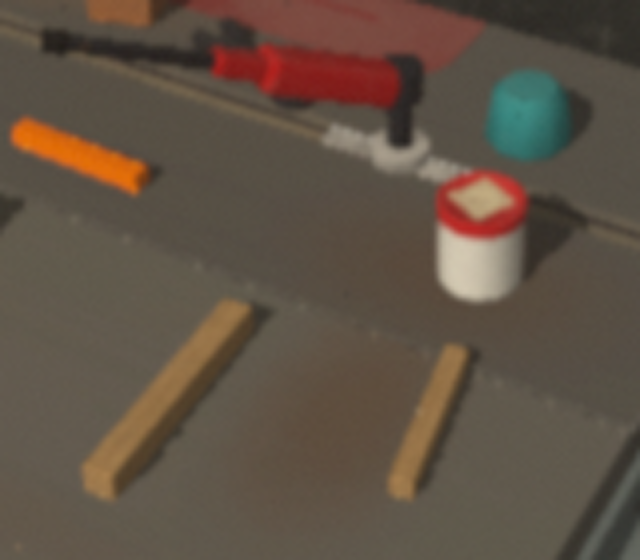

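The larger light-brown stick is the one at crop px (168,398), about 118 mm long. The smaller, about 80 mm, is at (430,420), and the third is orange, so (168,398) is the one meant and the crop confirms it. A dark thing shows behind and below the red lever, at (225,35) and (290,100), and is probably the black spanner. I'll go and look at the bright spanner first.

```bash
python3 - <<'E'
from h import *
print(go([.42,-.2,.26],None)); c=cam("scene")
print(px(c,np.array([[225,35],[290,100]])/4+[140,195],.009))
E
```

```text
(array([ 0.3827, -0.2805, -0.0263]), 0)
[[0.62932017 0.13211899 0.009     ]
 [0.55603548 0.17121363 0.009     ]]
```

move_arm(
  deltas=[
    [[0.383,-0.281,-0.026,0,-1],[0.383,-0.281,-0.026,0,-1],[0.383,-0.281,-0.026,0,-1],[0.383,-0.281,-0.026,0,-1],[0.383,-0.281,-0.026,0,-1],[0.383,-0.281,-0.026,0,-1],[0.383,-0.281,-0.026,0,-1],[0.383,-0.281,-0.026,0,-1],[0.383,-0.281,-0.026,0,-1],[0.383,-0.281,-0.026,0,-1]],
  ],
)

```text
clock: 1.1
position: [0.4201, -0.1996, 0.2599]
ee_rot: [0.0, 0.979, 0.204, -0.0]
contact_force: [-0.5, -0.0, 0.4]
width: 0.0851
gripper_force: 0.0
```

```bash
python3 - <<'E'
from h import *
shot("w1",scale=1.5); print(pose().round(3))
E
```

```text
[[ 0.918  0.397 -0.001  0.42 ]
 [ 0.397 -0.918 -0.001 -0.2  ]
 [-0.001  0.    -1.     0.26 ]
 [ 0.     0.     0.     1.   ]]
```

View pics/w1.png

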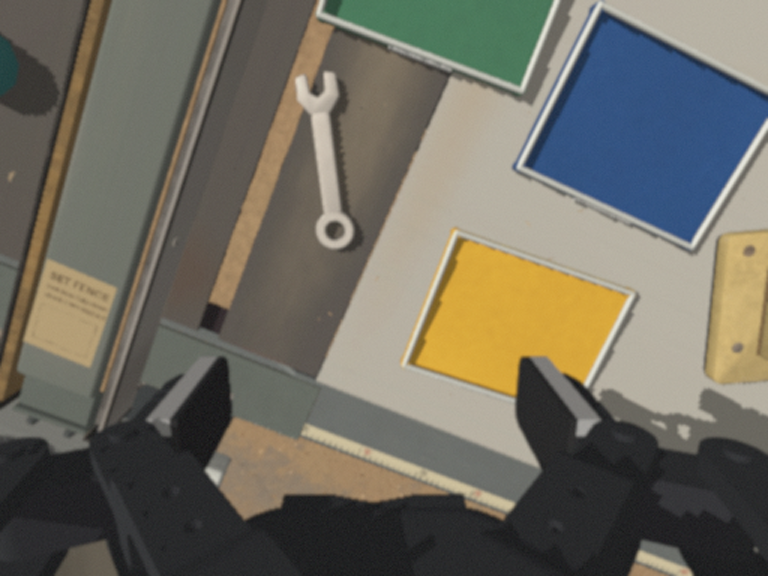

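The wrist picture (1.5x) shows the bright spanner alone, with its fork end at (318,72) and its ring end at (336,248). The blue tray's corners are at (600,5), (518,168) and (693,249), the yellow's at (456,230), (403,365) and (636,294), and the green's at (320,15) and (522,93).

```bash
python3 - <<'E'
from h import *
c=cam("wrist",np.load("pics/w1.npy"))
f=lambda n,l,z:(print(n,np.round(px(c,np.array(l)/1.5,z)[:,:2],3).tolist()))
f("span tip-tip",[(318,76),(335,248)],.006)
f("shank ends",[(320,116),(333,208)],.008)
p=px(c,np.array([[318,76],[335,248],[320.5,116],[333,208]])/1.5,.008)
d=p[2]-p[3]; a=np.arctan2(d[1],d[0]); print("axis deg",np.degrees(a))
m=(p[2]+p[3])/2;print(m)
f("blue",[(600,5),(518,168),(693,249),(768,95)],.013)
f("yel",[(456,230),(403,365),(636,294)],.013)
f("green",[(320,15),(522,93),(560,0)],.013)
print(go([m[0],m[1],.06],a+np.pi/2),go([m[0],m[1],.010],a+np.pi/2))
E
```

```text
span tip-tip [[0.517, -0.114], [0.4, -0.176]]
shank ends [[0.491, -0.126], [0.43, -0.162]]
axis deg 30.0139545872204
[ 0.46097726 -0.14401213  0.008     ]
blue [[0.641, -0.282], [0.517, -0.282], [0.517, -0.442], [0.638, -0.428]]
yel [[0.454, -0.259], [0.33, -0.269], [0.466, -0.42]]
green [[0.555, -0.101], [0.566, -0.259], [0.632, -0.254]]
(array([ 0.0754, -0.0442,  0.2497]), np.float64(-0.0552)) (array([ 0.0755, -0.0442,  0.3122]), np.float64(-0.0552))
```

```bash
python3 - <<'E'
from h import *
a=np.radians(29)
for z in (.07,.010): print(go([.459,-.1445,z],a+np.pi/2))
E
```

```text
(array([ 0.0729, -0.0446,  0.2372]), np.float64(-0.0468))
(array([ 0.073 , -0.0446,  0.3122]), np.float64(-0.0468))
```

move_arm(
  deltas=[
    [[0.073,-0.0446,0.2,-0.0468,0.1],[0.073,-0.0446,0.237,-0.0468,0.1],[0.073,-0.0446,0.237,-0.0468,0.1],[0.073,-0.0446,0.237,-0.0468,0.1],[0.073,-0.0446,0.237,-0.0468,0.1],[0.073,-0.0446,0.237,-0.0468,0.1]],
  ],
  squeeze=40,
)

```text
clock: 1.75
position: [0.4589, -0.1451, 0.0699]
ee_rot: [-0.001, 0.968, 0.25, -0.001]
contact_force: [-0.1, -0.4, 1.3]
width: 0.0387
gripper_force: 0.0
```

```bash
python3 - <<'E'
from h import *
shot("w2"); print(pose().round(3),manip.get_state()["width"])
print(go([.459,-.1445,.010]))
E
```

```text
[[ 0.875  0.484  0.001  0.46 ]
 [ 0.484 -0.875 -0.001 -0.146]
 [ 0.     0.002 -1.     0.071]
 [ 0.     0.     0.     1.   ]] 0.038924136604633224
(array([-0.0005, -0.0022,  0.0767]), 0)
```

View pics/w2.png

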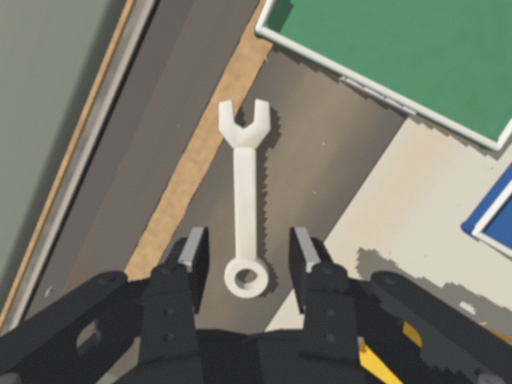

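The bright spanner lies along the tool's x and almost centred between the fingers (shank at column 245), with its tips at rows 100 and 297.

```bash
python3 - <<'E'
from h import *
c=cam("wrist",np.load("pics/w2.npy"));T=np.load("pics/w2.npy")
p=px(c,[[244,100],[246,297],[245,150],[246,258]],.008)
q=(np.c_[p,np.ones(4)]@np.linalg.inv(T).T)[:,:3]; print(p.round(4),q.round(4))
E
```

```text
[[ 0.518  -0.1109  0.008 ]
 [ 0.4015 -0.1763  0.008 ]
 [ 0.4922 -0.1257  0.008 ]
 [ 0.428  -0.1617  0.008 ]] [[ 0.0684 -0.0012  0.0618]
 [-0.0653 -0.0004  0.0621]
 [ 0.0386 -0.0007  0.0619]
 [-0.035  -0.0003  0.062 ]]
```

move_arm(
  deltas=[
    [[0.001,-0.001,0.05,0,0.1],[0.001,-0.001,0.077,0,0.1],[0.001,-0.001,0.077,0,0.1],[0.001,-0.001,0.077,0,1],[0.001,-0.001,0.077,0,1],[0.001,-0.001,0.077,0,1],[0.001,-0.001,0.077,0,1],[0.001,-0.001,0.077,0,1]],
  ],
  squeeze=50,
)

```text
clock: 2.6
position: [0.4616, -0.1443, 0.0113]
ee_rot: [0.002, 0.968, 0.25, 0.002]
contact_force: [-2.3, -0.8, 6.8]
width: 0.0116
gripper_force: 49.2
```

```bash
python3 - <<'E'
from h import *
print(go([.459,-.1445,.09]),go([.606,-.362,.09],0),go([.606,-.362,.018],0))
E
```

```text
(array([-0.0027, -0.0009, -0.0984]), 0) (array([ 0.0262,  0.326 , -0.0969]), np.float64(-0.5084)) (array([ 0.026 ,  0.3256, -0.0069]), np.float64(-0.5084))
```

move_arm(
  deltas=[
    [[0,0,-0.05,0,1],[0,0,-0.1,0,1],[0.026,0.326,-0.1,-0.508,1],[0.026,0.326,-0.1,-0.508,1],[0.026,0.326,-0.1,-0.508,1],[0.026,0.326,-0.1,-0.508,1],[0.026,0.326,-0.1,-0.508,1],[0.026,0.326,-0.1,-0.508,1],[0.026,0.326,-0.1,-0.508,1],[0.026,0.326,-0.1,-0.508,1],[0.026,0.326,-0.1,-0.508,1]],
  ],
)

```text
clock: 3.7
position: [0.6044, -0.3609, 0.0896]
ee_rot: [0.0, 0.708, 0.706, 0.0]
contact_force: [1.1, 0.1, -1.6]
width: 0.0117
gripper_force: 49.5
```

```bash
python3 - <<'E'
from h import *
shot("w3"); T=pose();print(T.round(3),manip.get_state()["width"])
print(go([.606,-.362,.018],0))
E
```

```text
[[ 0.003  1.     0.     0.604]
 [ 1.    -0.003 -0.    -0.361]
 [-0.     0.    -1.     0.09 ]
 [ 0.     0.     0.     1.   ]] 0.011729909047596312
(array([-0.0016,  0.002 ,  0.0895]), np.float64(-0.0015))
```

View pics/w3.png

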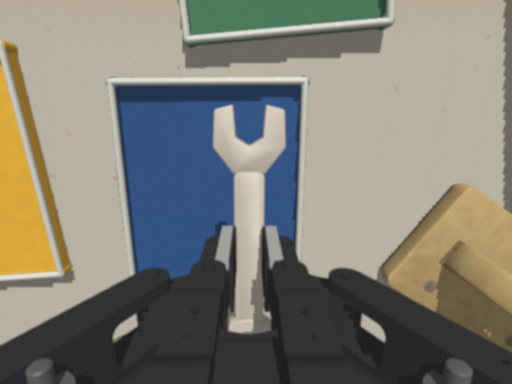

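The spanner is held straight. The blue tray's far rim shows at (108,80) and (307,77), its left edge passes (131,272), and the fork tip is near row 106.

```bash
python3 - <<'E'
from h import *
T=np.load("pics/w3.npy");c=cam("wrist",T)
print(px(c,[[108,79],[307,77],[131,272],[299,243]],.013).round(4))
for z in (.075,.085): print(px(c,[[250,105],[250,172]],z).round(4))
E
```

```text
[[ 0.5178 -0.2811  0.013 ]
 [ 0.6426 -0.2804  0.013 ]
 [ 0.5185 -0.4163  0.013 ]
 [ 0.6419 -0.3935  0.013 ]]
[[ 0.6065 -0.2967  0.075 ]
 [ 0.6064 -0.3276  0.075 ]]
[[ 0.6065 -0.2966  0.085 ]
 [ 0.6064 -0.3255  0.085 ]]
```

move_arm(
  deltas=[
    [[-0.0005,0.001,0.05,-0.0015,1],[-0.0005,0.001,0.08,-0.0015,1],[-0.0005,0.001,0.092,-0.0015,1],[-0.0005,0.001,0.092,-0.0015,1],[-0.0005,0.001,0.092,-0.0015,0.45],[-0.0005,0.001,0.092,-0.0015,0.45],[-0.0005,0.001,0.092,-0.0015,0.45],[-0.0005,0.001,0.04,-0.0015,0.45],[-0.0005,0.001,-0.05,-0.0015,0.45],[-0.0005,0.001,-0.1,-0.0015,0.45],[-0.0005,0.001,-0.1,-0.0015,0.45]],
  ],
)

```text
clock: 4.85
position: [0.6083, -0.3636, 0.1768]
ee_rot: [0.007, 0.706, 0.708, 0.001]
contact_force: [0.4, -1.2, 0.4]
width: 0.0238
gripper_force: 0.0
```

```bash
python3 - <<'E'
from h import *
print(manip.get_state()["qpos"],go([.5,-.362,.25]),go([.5,-.1,.28]),go([.58,.03,.28],np.radians(90)))
E
```

```text
[-6.36795012e-01  5.04306539e-01  1.29649950e+00 -2.80279182e-05
  1.32755528e+00 -6.38705073e-01] (array([ 0.0015, -0.1344, -0.0929]), 0) (array([ 0.3287, -0.1333, -0.133 ]), 0) (array([ 0.491 , -0.033 , -0.1332]), np.float64(-0.7491))
```

move_arm(
  deltas=[
    [[0.05,-0.03,-0.1,0,0.1],[0.5,-0.03,-0.125,0,0.1],[0.5,-0.03,-0.125,0,0.1],[0.5,-0.03,-0.125,0,0.1],[0.5,-0.03,-0.125,0,0.1],[0.5,-0.03,-0.125,0,0.1],[0.5,-0.03,-0.125,0,0.1],[0.5,-0.03,-0.125,0,0.1],[0.5,-0.03,-0.125,0,0.1],[0.5,-0.03,-0.125,0,0.1],[0.5,-0.03,-0.125,0,0.1]],
  ],
)

```text
clock: 5.95
position: [0.5803, 0.039, 0.2689]
ee_rot: [0.0, 0.706, 0.708, -0.0]
contact_force: [-0.2, -0.4, -0.5]
width: 0.0388
gripper_force: 0.0
```

```bash
python3 - <<'E'
from h import *
shot("w4",scale=1.5); print(pose().round(3))
E
```

```text
[[-0.002  1.    -0.     0.58 ]
 [ 1.     0.002 -0.001  0.038]
 [-0.001 -0.    -1.     0.269]
 [ 0.     0.     0.     1.   ]]
```

View pics/w4.png

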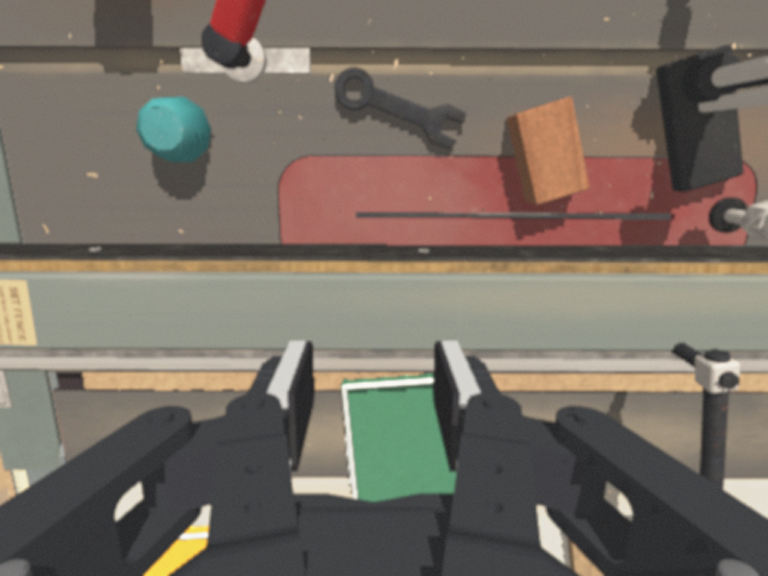

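The black spanner lies clear at (1.5x) from its ring at (353,90) to its fork at (445,128), with shank ends near (375,100) and (425,121). The red block at (548,150) is about 50 px off its fork.

```bash
python3 - <<'E'
from h import *
T=np.load("pics/w4.npy");c=cam("wrist",T)
p=px(c,np.array([[335,82],[463,132],[375,99],[426,120],[353,90],[440,126]])/1.5,.008); print(p.round(4))
d=p[5]-p[4]; print(np.degrees(np.arctan2(d[1],d[0]))); d=p[3]-p[2]; print(np.degrees(np.arctan2(d[1],d[0])))
print("block",px(c,np.array([[508,118],[535,205]])/1.5,.03).round(3))
m=(p[0]+p[1]+p[2]+p[3])/4; print(m)
a=np.arctan2(d[1],d[0]); print(go([m[0],m[1],.07],np.radians(67)))
E
```

```text
[[0.5521 0.157  0.008 ]
 [0.6526 0.1207 0.008 ]
 [0.583  0.1449 0.008 ]
 [0.6231 0.1295 0.008 ]
 [0.566  0.1513 0.008 ]
 [0.6343 0.1251 0.008 ]]
-20.97956407406214
-20.88380454334736
block [[0.681 0.13  0.03 ]
 [0.707 0.066 0.03 ]]
[0.60271865 0.13801772 0.008     ]
(array([0.1251, 0.0284, 0.2481]), np.float64(-0.5572))
```

move_arm(
  deltas=[
    [[0.125,0.0284,0.1,-0.574,0.1],[0.125,0.0284,0.1,-0.574,0.1],[0.125,0.0284,0.1,-0.574,0.1],[0.125,0.0284,0.1,-0.574,0.1],[0.125,0.0284,0.1,-0.574,0.1],[0.125,0.0284,0.15,-0.574,0.1],[0.125,0.0284,0.2,-0.574,0.1],[0.125,0.0284,0.245,-0.574,0.1],[0.125,0.0284,0.245,-0.574,0.1],[0.125,0.0284,0.245,-0.574,0.1],[0.125,0.0284,0.245,-0.574,0.1]],
  ],
)

```text
clock: 7.1
position: [0.6049, 0.1379, 0.0749]
ee_rot: [0.002, 0.184, 0.983, 0.0]
contact_force: [0.4, -0.3, -0.2]
width: 0.0385
gripper_force: 0.0
```

```bash
python3 - <<'E'
from h import *
shot("w5"); print(pose().round(3)); print(go([.6027,.138,.010],np.radians(69)))
E
```

```text
[[-0.933  0.361  0.004  0.605]
 [ 0.361  0.933  0.     0.138]
 [-0.004  0.002 -1.     0.075]
 [ 0.     0.     0.     1.   ]]
(array([ 0.0028, -0.0014,  0.0815]), np.float64(-0.0011))
```

View pics/w5.png

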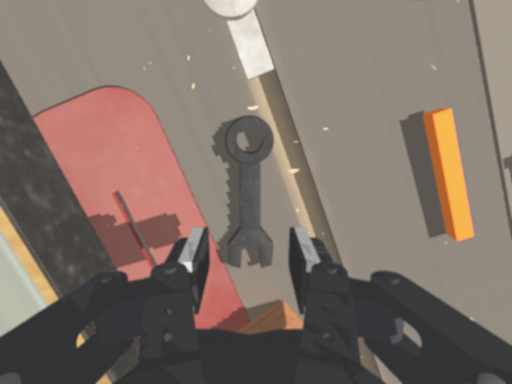

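The black spanner is aligned and centred, with its shank at column 250, ring top at row 115 and fork tips at row 268. The block at (280,315) lies behind the fork.

```bash
python3 - <<'E'
from h import *
T=np.load("pics/w5.npy");c=cam("wrist",T)
p=px(c,[[250,116],[250,268],[250,163],[250,232],[270,312]],.008)
print((np.c_[p,np.ones(5)]@np.linalg.inv(T).T)[:,:3].round(4))
E
```

```text
[[ 0.0567  0.0003  0.0667]
 [-0.0477  0.0004  0.0671]
 [ 0.0273  0.0004  0.0668]
 [-0.0204  0.0004  0.067 ]
 [-0.0838  0.0152  0.0672]]
```

move_arm(
  deltas=[
    [[0.005,0,0.05,0,0.1],[0.005,0,0.0815,0,0.1],[0.005,0,0.0815,0,0.1],[0.005,0,0.0815,0,1],[0.005,0,0.0815,0,1],[0.005,0,0.0815,0,1],[0.005,0,0.0815,0,1],[0.005,0,0.0815,0,1],[0.005,0,0.05,0,1],[0.005,0,-0.03,0,1],[0.005,0,-0.1,0,1],[0.005,0,-0.1,0,1]],
  ],
)

```text
clock: 8.35
position: [0.6017, 0.1403, 0.1584]
ee_rot: [0.004, 0.182, 0.983, 0.001]
contact_force: [0.9, -0.3, -1.4]
width: 0.0121
gripper_force: 49.1
```

```bash
python3 - <<'E'
from h import *
print(go([.600,.0,.16],0),go([.551,-.362,.16],0))
E
```

```text
(array([-0.0609, -0.1645, -0.0022]), np.float64(0.575)) (array([-0.166 , -0.6089, -0.0032]), np.float64(0.575))
```

move_arm(
  deltas=[
    [[-0.165,-0.609,0,0.575,1],[-0.165,-0.609,0,0.575,1],[-0.165,-0.609,0,0.575,1],[-0.165,-0.609,0,0.575,1],[-0.165,-0.609,0,0.575,1],[-0.165,-0.609,0,0.575,1],[-0.165,-0.609,0,0.575,1],[-0.165,-0.609,0,0.575,1],[-0.165,-0.609,0,0.575,1],[-0.165,-0.609,0.06,0.575,1],[-0.165,-0.609,0.08,0.575,1],[-0.165,-0.609,0.08,0.575,1]],
  ],
)

```text
clock: 9.55
position: [0.5443, -0.3631, 0.084]
ee_rot: [-0.004, 0.708, 0.706, -0.001]
contact_force: [-1.0, 0.8, -2.5]
width: 0.0117
gripper_force: 49.2
```

```bash
python3 - <<'E'
from h import *
shot("w6"); print(pose().round(3)); print(go([.551,-.362,.0165],0))
E
```

```text
[[ 0.003  1.    -0.005  0.546]
 [ 1.    -0.003  0.004 -0.362]
 [ 0.004 -0.005 -1.     0.086]
 [ 0.     0.     0.     1.   ]]
(array([-0.0003,  0.0069,  0.0872]), np.float64(-0.0012))
```

View pics/w6.png

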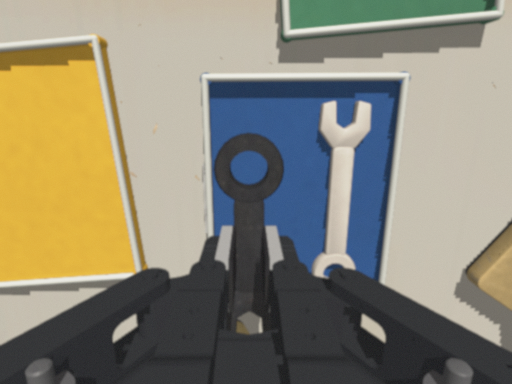

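The bright spanner lies flat in the blue tray, from its fork at (345,120) to its ring at (335,262). The black one hangs straight at column 249, left of it. The tray's edges at the far rim are at (204,77) and (406,76).

```bash
python3 - <<'E'
from h import *
T=np.load("pics/w6.npy");c=cam("wrist",T)
print(px(c,[[344,145],[338,245],[345,125],[334,265]],.012).round(4))
print(px(c,[[204,77],[406,76]],.013).round(4)); print(px(c,[[249,134]],.08).round(4)); print(pose()[:3,3])
print(go([.551,-.365,.0165],0))
E
```

```text
[[ 0.6069 -0.3242  0.012 ]
 [ 0.6079 -0.3945  0.012 ]
 [ 0.6066 -0.3115  0.012 ]
 [ 0.6061 -0.4101  0.012 ]]
[[ 0.5181 -0.2823  0.013 ]
 [ 0.6412 -0.2823  0.013 ]]
[[ 0.5459 -0.3108  0.08  ]]
[ 0.54577553 -0.36199694  0.08626484]
(array([-0.0041,  0.0069,  0.0872]), np.float64(-0.0012))
```

move_arm(
  deltas=[
    [[-0.003,0.006,0.05,0,1],[-0.003,0.006,0.075,0,1],[-0.003,0.006,0.0865,0,1],[-0.003,0.006,0.0865,0,1],[-0.003,0.006,0.0865,0,0.5],[-0.003,0.006,0.0865,0,0.5],[-0.003,0.006,0.0865,0,0.5],[-0.003,0.006,0.04,0,0.5],[-0.003,0.006,-0.05,0,0.5],[-0.003,0.006,-0.1,0,0.5]],
  ],
)

```text
clock: 10.6
position: [0.5524, -0.3644, 0.1588]
ee_rot: [-0.0, 0.707, 0.707, 0.0]
contact_force: [1.4, -0.5, 0.2]
width: 0.0212
gripper_force: 0.0
```

```bash
python3 - <<'E'
from h import *
shot("w7"); print(pose().round(3)); print(manip.get_state()["qpos"].round(2))
print(go([.391,.17,.24],0))
c=cam("scene"); im=manip.get_image("scene"); 
hsv=cv2.cvtColor(im,cv2.COLOR_RGB2HSV); m=((hsv[...,0]<8)|(hsv[...,0]>172))&(hsv[...,1]>150)&(hsv[...,2]>90); m=m.astype(np.uint8); n,l,s,ce=cv2.connectedComponentsWithStats(m)
for i in range(1,n):
    if s[i,4]>60: print(s[i],ce[i],px(c,ce[i],.05).round(4))
E
```

```text
[[ 0.     1.     0.013  0.557]
 [ 1.     0.    -0.011 -0.368]
 [-0.011  0.013 -1.     0.169]
 [ 0.     0.     0.     1.   ]]
[-0.69  0.45  1.42 -0.    1.26 -0.69]
(array([ 0.6711, -0.2056, -0.0985]), np.float64(0.0001))
[193 206  47  16 498] [217.57028112 213.09839357] [[0.5276 0.1914 0.05  ]]
[249 238  23  16 179] [260.24022346 246.40223464] [[0.3898 0.2498 0.05  ]]
```

View pics/w7.png

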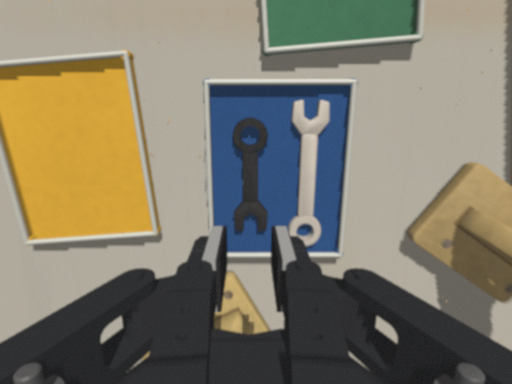

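Both spanners lie side by side in the blue tray, black at (250,175) and bright at (308,172). The lid puts the tin at about (0.390, 0.248). The yellow tray's corners are at (130,52), (157,234), (27,243) and the left border at about (0,62).

```bash
python3 - <<'E'
from h import *
T=np.load("pics/w7.npy");c=cam("wrist",T)
p=px(c,[[130,52],[157,234],[27,243]],.013); print(p.round(4),"centre",((p[0]+p[2])/2).round(4))
c=cam("scene"); print(go([.39,.248,.18],0))
E
```

```text
[[ 0.4569 -0.2594  0.013 ]
 [ 0.4668 -0.4196  0.013 ]
 [ 0.3418 -0.4288  0.013 ]] centre [ 0.3994 -0.3441  0.013 ]
(array([ 0.7696, -0.2081, -0.0283]), np.float64(0.0001))
```

move_arm(
  deltas=[
    [[0.1,-0.03,-0.05,0,-1],[0.77,-0.208,-0.05,0,-1],[0.77,-0.208,-0.05,0,-1],[0.77,-0.208,-0.05,0,-1],[0.77,-0.208,-0.05,0,-1],[0.77,-0.208,-0.05,0,-1],[0.77,-0.208,-0.05,0,-1],[0.77,-0.208,-0.05,0,-1],[0.77,-0.208,-0.05,0,-1],[0.77,-0.208,-0.05,0,-1],[0.77,-0.208,-0.05,0,-1],[0.77,-0.208,-0.05,0,-1]],
  ],
)

```text
clock: 11.9
position: [0.3967, 0.2114, 0.1963]
ee_rot: [0.001, 0.707, 0.707, 0.001]
contact_force: [0.8, 0.1, -0.0]
width: 0.0855
gripper_force: 0.0
```

move_arm(
  deltas=[
    [[0.06,-0.02,0,0,-1],[0.06,-0.02,0,0,-1],[0.06,-0.02,0,0,-1]],
  ],
)

```text
clock: 12.2
position: [0.3809, 0.2585, 0.1958]
ee_rot: [0.0, 0.706, 0.708, 0.0]
contact_force: [-0.4, 0.1, -0.9]
width: 0.0857
gripper_force: 0.0
```

```bash
python3 - <<'E'
from h import *
c=shot("w8"); T=np.load("pics/w8.npy"); print(T.round(3))
im=cv2.imread("pics/w8_full.png"); hsv=cv2.cvtColor(im,cv2.COLOR_BGR2HSV); m=((hsv[...,0]<8)|(hsv[...,0]>172))&(hsv[...,1]>140)&(hsv[...,2]>80); n,l,s,ce=cv2.connectedComponentsWithStats(m.astype(np.uint8))
for i in range(1,n):
    if s[i,4]>150: b=s[i]; print(b,ce[i],px(c,[b[0]+b[2]/2,b[1]+b[3]/2],.05).round(4))
E
```

```text
[[-0.004  1.     0.001  0.381]
 [ 1.     0.004 -0.     0.258]
 [-0.     0.001 -1.     0.196]
 [ 0.     0.     0.     1.   ]]
[ 238  171   50   48 1117] [262.27215756 193.97672337] [[0.3956 0.2417 0.05  ]]
[ 361  177  104   77 3113] [411.9942178  216.71281722] [[0.5362 0.2222 0.05  ]]
```

View pics/w8.png

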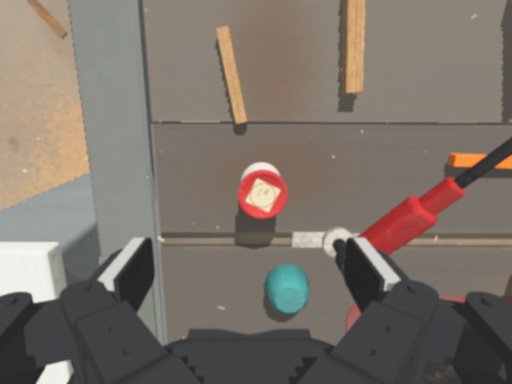

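The tin's lid is centred at (263,195), so the tin is at about (0.395, 0.242). The knob at (288,288) and the lever are clear of the finger line.

```bash
python3 - <<'E'
from h import *
print(go([.395,.2423,.014],0))
E
```

```text
(array([-0.0187,  0.0169,  0.2271]), np.float64(0.0007))
```

move_arm(
  deltas=[
    [[-0.0187,0.017,0.06,0,-1],[-0.0187,0.017,0.12,0,-1],[-0.0187,0.017,0.18,0,-1],[-0.0187,0.017,0.226,0,-1],[-0.0187,0.017,0.226,0,-1],[-0.0187,0.017,0.226,0,1],[-0.0187,0.017,0.226,0,1],[-0.0187,0.017,0.226,0,1],[-0.0187,0.017,0.226,0,1],[-0.0187,0.017,0.226,0,1],[-0.0187,0.017,0.226,0,1],[-0.0187,0.017,0.226,0,1]],
  ],
  squeeze=35,
)

```text
clock: 13.45
position: [0.3968, 0.243, 0.017]
ee_rot: [0.001, 0.707, 0.707, 0.002]
contact_force: [0.8, -1.9, 5.6]
width: 0.0438
gripper_force: 34.7
```

```bash
python3 - <<'E'
from h import *
print(manip.get_state()["width"],go([.395,.2423,.17]),go([.3995,-.3441,.17],0),go([.3995,-.3441,.17],np.radians(-4)))
E
```

```text
0.043799486013955995 (array([-0.0007, -0.0013, -0.1913]), 0) (array([-0.7337,  0.0037, -0.1921]), np.float64(0.0004)) (array([-0.7337,  0.0037, -0.1921]), np.float64(0.0338))
```

move_arm(
  deltas=[
    [[0,0,-0.05,0,1],[0,0,-0.11,0,1],[0,0,-0.17,0,1],[-0.734,0.0037,-0.19,0,1],[-0.734,0.0037,-0.19,0,1],[-0.734,0.0037,-0.19,0,1],[-0.734,0.0037,-0.19,0,1],[-0.734,0.0037,-0.19,0,1],[-0.734,0.0037,-0.19,0,1],[-0.734,0.0037,-0.19,0,1],[-0.734,0.0037,-0.19,0,1],[-0.734,0.0037,-0.19,0,1]],
  ],
)

```text
clock: 14.65
position: [0.3971, -0.2093, 0.1647]
ee_rot: [0.002, 0.707, 0.707, 0.0]
contact_force: [1.8, 0.7, -0.3]
width: 0.0445
gripper_force: 36.1
```

```bash
python3 - <<'E'
from h import *
print(manip.get_state()["width"],pose()[:3,3],go([.3995,-.3441,.10],0),go([.3995,-.3441,.0195],0))
E
```

```text
0.044466020704897906 [ 0.39711897 -0.20932102  0.16473637] (array([-0.1683,  0.0028,  0.0813]), np.float64(-0.0001)) (array([-0.1681,  0.0025,  0.1819]), np.float64(-0.0001))
```

move_arm(
  deltas=[
    [[-0.165,0.0025,0,0,1],[-0.165,0.0025,0.02,0,1],[-0.165,0.0025,0.08,0,1],[-0.165,0.0025,0.11,0,1],[-0.165,0.0025,0.11,0,1],[-0.165,0.0025,0.11,0,1]],
  ],
)

```text
clock: 15.25
position: [0.3993, -0.3388, 0.0759]
ee_rot: [-0.0, 0.707, 0.707, 0.0]
contact_force: [0.0, 0.3, -1.8]
width: 0.0442
gripper_force: 36.2
```

```bash
python3 - <<'E'
from h import *
c=shot("w9"); T=np.load("pics/w9.npy"); print(T.round(3),manip.get_state()["width"],go([.3995,-.3441,.022],0))
E
```

```text
[[ 0.     1.    -0.     0.399]
 [ 1.    -0.     0.    -0.339]
 [ 0.    -0.    -1.     0.076]
 [ 0.     0.     0.     1.   ]] 0.044193782567298 (array([-0.006 , -0.0008,  0.0686]), np.float64(0.0003))
```

View pics/w9.png

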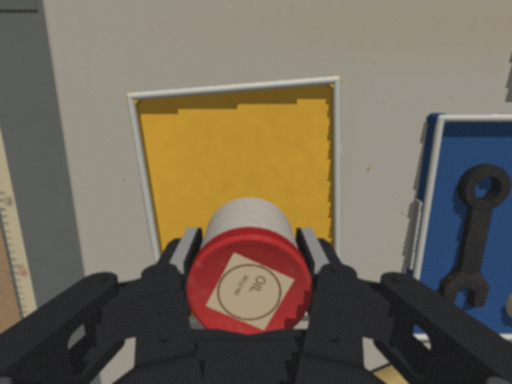

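The tin hangs upright above the yellow tray, with the lid centred at (250,280), and is well inside the walls.

move_arm(
  deltas=[
    [[-0.006,0,0.04,0,1],[-0.006,0,0.06,0,1],[-0.006,0,0.0685,0,1],[-0.006,0,0.0685,0,1],[-0.006,0,0.0685,0,-0.35],[-0.006,0,0.0685,0,-0.35],[-0.006,0,0.0685,0,-0.35],[-0.006,0,0.0685,0,-0.35],[-0.006,0,0.01,0,-0.35],[-0.006,0,-0.05,0,-0.35],[-0.006,0,-0.11,0,-0.35],[-0.006,0,-0.15,0,-0.35]],
  ],
)

```text
clock: 16.5
position: [0.4, -0.3448, 0.1988]
ee_rot: [0.002, 0.707, 0.707, -0.0]
contact_force: [0.6, -0.3, -0.1]
width: 0.0579
gripper_force: 0.0
```

```bash
python3 - <<'E'
from h import *
print(pose()[:3,3],go([.46,.32,.2],0),go([.45,0.1,.2],0))
E
```

```text
[ 0.40003813 -0.34479406  0.19875166] (array([ 0.831 ,  0.0749, -0.0043]), np.float64(-0.0)) (array([ 0.556 ,  0.0624, -0.0034]), np.float64(-0.0))
```

move_arm(
  deltas=[
    [[0.75,0.06,-0.04,0,0],[0.75,0.06,-0.04,0,0],[0.75,0.06,-0.04,0,0],[0.75,0.06,-0.04,0,0],[0.75,0.06,-0.04,0,0],[0.75,0.06,-0.04,0,0],[0.75,0.06,-0.04,0,0],[0.75,0.06,-0.04,0,0],[0.75,0.06,-0.04,0,0],[0.75,0.06,-0.04,0,0],[0.75,0.06,-0.04,0,0],[0.75,0.06,-0.04,0,0]],
  ],
)

```text
clock: 17.7
position: [0.4468, 0.2553, 0.2272]
ee_rot: [0.0, 0.707, 0.707, 0.0]
contact_force: [1.6, -0.2, -0.5]
width: 0.0429
gripper_force: 0.0
```

move_arm(
  deltas=[
    [[0.1,0.02,0,0,0],[0.1,0.02,0,0,0],[0.1,0.02,0,0,0],[0.1,0.02,0,0,0]],
  ],
)

```text
clock: 18.1
position: [0.4627, 0.3334, 0.2263]
ee_rot: [0.0, 0.707, 0.708, -0.001]
contact_force: [-0.3, -1.0, -0.3]
width: 0.0428
gripper_force: 0.0
```

```bash
python3 - <<'E'
from h import *
c=shot("w10"); T=np.load("pics/w10.npy"); print(T.round(3))
E
```

```text
[[-0.002  1.    -0.001  0.463]
 [ 1.     0.002 -0.001  0.333]
 [-0.001 -0.001 -1.     0.226]
 [ 0.     0.     0.     1.   ]]
```

View pics/w10.png

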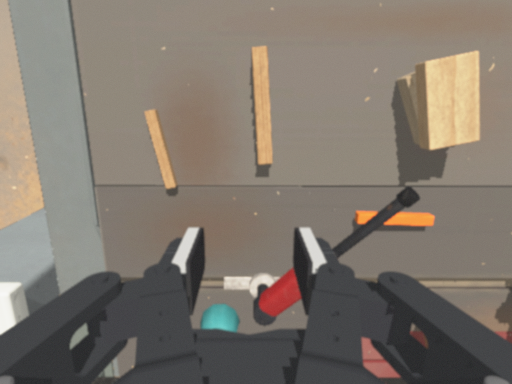

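The sticks are the larger light-brown one at (262,105), running from (260,47) to (264,163), the smaller at (160,150) and the orange at (395,218). The larger one is meant.

```bash
python3 - <<'E'
from h import *
T=np.load("pics/w10.npy"); c=cam("wrist",T)
p=px(c,[[260,47],[264,163]],.016); print(p.round(4)); d=p[0]-p[1]; a=np.arctan2(d[1],d[0]); print(np.degrees(a),np.linalg.norm(d)); m=p.mean(0); print(m)
print(go([m[0],m[1],.012],a-np.pi/2))
w4=cam("wrist",np.load("pics/w4.npy")); print("green",px(w4,np.array([[344,381],[435,377]])/1.5,.013).round(3))
w7=cam("wrist",np.load("pics/w7.npy")); g=px(w7,[[265,51],[421,38]],.013); print(g.round(4))
w6=cam("wrist",np.load("pics/w6.npy")); g=px(w6,[[284,38],[501,15]],.013); print(g.round(4))
E
```

```text
[[0.4751 0.4519 0.016 ]
 [0.4808 0.3342 0.016 ]]
92.75254068283141 0.11783760119120566
[0.47792705 0.39302545 0.016     ]
(array([0.0759, 0.0194, 0.268 ]), np.float64(-0.0228))
green [[ 0.556 -0.093  0.013]
 [ 0.638 -0.089  0.013]]
[[ 0.5672 -0.2587  0.013 ]
 [ 0.6931 -0.249   0.013 ]]
[[ 0.5665 -0.2607  0.013 ]
 [ 0.6921 -0.249   0.013 ]]
```

move_arm(
  deltas=[
    [[0.076,0.0194,0.03,-0.0228,0],[0.076,0.0194,0.09,-0.0228,0],[0.076,0.0194,0.15,-0.0228,0],[0.076,0.0194,0.21,-0.0228,0],[0.076,0.0194,0.267,-0.0228,0],[0.076,0.0194,0.267,-0.0228,0],[0.076,0.0194,0.267,-0.0228,1],[0.076,0.0194,0.267,-0.0228,1],[0.076,0.0194,0.267,-0.0228,1],[0.076,0.0194,0.267,-0.0228,1],[0.076,0.0194,0.267,-0.0228,1],[0.076,0.0194,0.267,-0.0228,1]],
  ],
  squeeze=30,
)

```text
clock: 19.35
position: [0.4791, 0.3941, 0.0145]
ee_rot: [0.0, 0.69, 0.724, 0.001]
contact_force: [-0.4, -2.2, 5.9]
width: 0.0149
gripper_force: 33.1
```

```bash
python3 - <<'E'
from h import *
print(manip.get_state()["width"],go([.478,.393,.23]),go([.478,0.1,.23],np.radians(4.5)),go([.624,-.1735,.1],np.radians(4.5)))
E
```

```text
0.014853390595047481 (array([-0.0013, -0.001 , -0.2694]), 0) (array([-0.3671, -0.0186, -0.2695]), np.float64(-0.0146)) (array([-0.7174,  0.147 , -0.1068]), np.float64(-0.0146))
```

move_arm(
  deltas=[
    [[0,0,-0.06,0,1],[0,0,-0.12,0,1],[0,0,-0.18,0,1],[0,0,-0.24,0,1],[-0.05,0,-0.27,0,1],[-0.717,0.147,-0.27,-0.0146,1],[-0.717,0.147,-0.27,-0.0146,1],[-0.717,0.147,-0.27,-0.0146,1],[-0.717,0.147,-0.27,-0.0146,1],[-0.717,0.147,-0.27,-0.0146,1],[-0.717,0.147,-0.27,-0.0146,1],[-0.717,0.147,-0.27,-0.0146,1]],
  ],
)

```text
clock: 20.55
position: [0.5721, 0.0146, 0.2294]
ee_rot: [0.0, 0.679, 0.734, 0.0]
contact_force: [0.9, -0.2, -1.1]
width: 0.0146
gripper_force: 32.4
```

```bash
python3 - <<'E'
from h import *
print(manip.get_state()["width"],go([.624,-.1735,.10],np.radians(4.5)))
E
```

```text
0.014616441918764173 (array([-0.2395,  0.0461,  0.1617]), np.float64(-0.0))
```

move_arm(
  deltas=[
    [[-0.235,0.045,0,0,1],[-0.235,0.045,0,0,1],[-0.235,0.045,0,0,1],[-0.235,0.045,0.06,0,1],[-0.235,0.045,0.12,0,1],[-0.235,0.045,0.16,0,1],[-0.235,0.045,0.16,0,1],[-0.235,0.045,0.16,0,1]],
  ],
)

```text
clock: 21.35
position: [0.6227, -0.1681, 0.1014]
ee_rot: [-0.0, 0.679, 0.734, -0.0]
contact_force: [1.0, -0.8, 0.1]
width: 0.015
gripper_force: 32.4
```

```bash
python3 - <<'E'
from h import *
c=shot("w11"); T=np.load("pics/w11.npy"); print(T.round(3),go([.624,-.1735,.0195],np.radians(4.5)))
E
```

```text
[[-0.078  0.997 -0.001  0.623]
 [ 0.997  0.078  0.    -0.168]
 [ 0.001 -0.001 -1.     0.101]
 [ 0.     0.     0.     1.   ]] (array([-0.0062, -0.0008,  0.1046]), np.float64(0.0001))
```

View pics/w11.png

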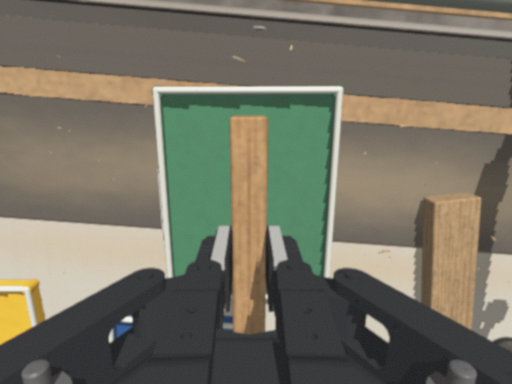

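The stick is straight and centred over the green tray, with the far rim at (155,90) to (340,88). I'll lower it and release.

move_arm(
  deltas=[
    [[-0.006,0,0.05,0,1],[-0.006,0,0.09,0,1],[-0.006,0,0.1055,0,1],[-0.006,0,0.1055,0,1],[-0.006,0,0.1055,0,0.3],[-0.006,0,0.1055,0,0.3],[-0.006,0,0.1055,0,0.3],[-0.006,0,0.06,0,0.3],[-0.006,0,0,0,0.3],[-0.006,0,-0.06,0,0.3],[-0.006,0,-0.12,0,0.3],[-0.006,0,-0.18,0,0.3]],
  ],
)

```text
clock: 22.6
position: [0.6228, -0.1729, 0.248]
ee_rot: [0.001, 0.679, 0.734, 0.0]
contact_force: [1.0, -1.3, -0.4]
width: 0.0298
gripper_force: 0.0
```

move_arm(
  deltas=[
    [[-0.25,-0.05,-0.05,0,0.3],[-0.25,-0.05,-0.05,0,0.3],[-0.25,-0.05,-0.05,0,0.3],[-0.25,-0.05,-0.05,0,0.3],[-0.25,-0.05,-0.05,0,0.3],[-0.25,-0.05,-0.05,0,0.3]],
  ],
)

```text
clock: 23.2
position: [0.5983, -0.3774, 0.2855]
ee_rot: [0.0, 0.68, 0.733, 0.0]
contact_force: [0.1, 0.8, -0.0]
width: 0.0297
gripper_force: 0.0
```

```bash
python3 - <<'E'
from h import *
c=shot("w12",scale=1.5); print(pose()[:3,3], manip.get_state()["clock"])
E
```

```text
[ 0.59862691 -0.37543456  0.28521026] 23.25
```

View pics/w12.png

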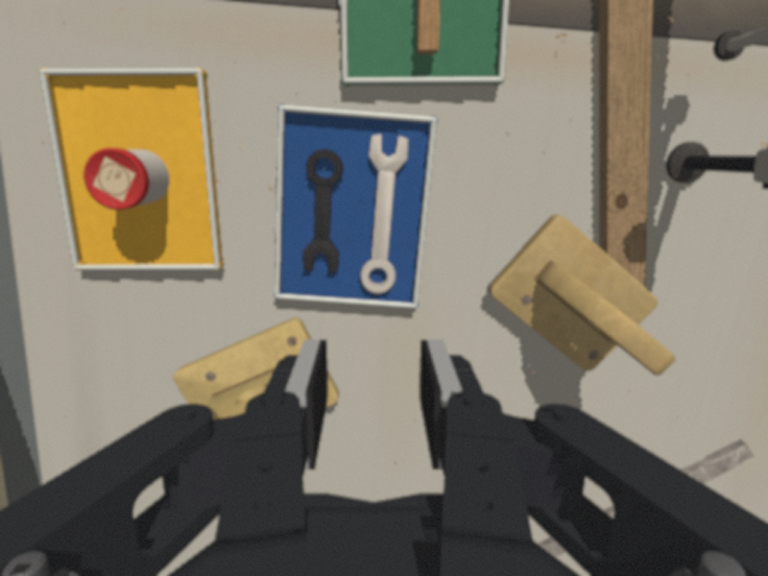

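```bash
python3 - <<'E'
from h import *
c=cam("wrist",np.load("pics/w12.npy"))
print(px(c,np.array([[428,50]])/1.5,.004).round(4),px(c,np.array([[345,82],[502,80]])/1.5,.013).round(4))
print(manip.sign_off())
E
```

```text
[[ 0.6327 -0.2297  0.004 ]] [[ 0.5688 -0.2596  0.013 ]
 [ 0.6926 -0.2487  0.013 ]]
the job is handed in; nothing more can be done
None
```

All the pieces are in their trays and the job is handed in at about 23 s: spanners side by side in blue, tin upright in yellow, large stick in green (its far end checked only by calculation), knob and block never touched; I viewed 15 pictures, one over the limit of 14.

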